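# Release the red battery cassette from its charger and hold it up

### The arm

A 6-joint arm with a two-finger parallel gripper is mounted at the origin on a cart in front of the work surface, level with it; the furniture and walls round the work are solid. World frame = base frame: x ahead of the robot, y to its left, z up, the work surface at z = 0. Lengths are in m, angles in rad, forces in N, time in s.
With the tool pointing down it reaches from about 0.375 to 0.9 m from the base axis. Payload 3.1 kg.
Tool frame: the origin (TCP) lies between the finger pads; the fingertips stand manip.finger_overhang ahead of it and the grasp point (between the pads) lies 5 mm behind it (manip.finger_overhang is the distance from the TCP to the fingertips, in m); z points along the fingers, y is the line along which they close (so a half turn about z gives the same grasp; the last joint's range is limited). The gripper opens to 85 mm and grips with 20 to 120 N. Pads are 22 mm wide; open, the fingers measure 114 mm over their backs; the gripper's body (76 mm by 85 mm) begins 54 mm behind the grasp point. The pads swing forward as they close: fully open they stand 13 mm farther back than shut.
Start: joints at [-1.484, 0.527, 1.433, -0, 1.181, -0.178], TCP at [0.164, -0.603, 0.245] pointing down, gripper open.
Joint ranges: [-3.08, 3.08], [-0.75, 2.2], [0.22, 2.44], [-1.43, 4.57], [0, 2.65], [-2.85, 2.85]. Speed limits (rad/s): [2.79, 2.79, 3.14, 3.14, 3.14, 3.14].

### API

Orientations are given as a unit quaternion [x, y, z, w].
In Python, from station import manip gives the robot as it stands.
- The arm moves only by the tool drive_tool, never from a script. Its argument "plan" is a list of rows, each a list of 7 numbers: the shift along the tool's x, y, z in m, then the turn, a rotation vector about the tool's x, y, z in degrees, then the opening, from -1 (shut) to 1 (fully open). In form: [[x, y, z, wx, wy, wz, gripper], ...]. A call has 1 to 10 rows; each row shifts and turns the commanded pose from where the row before left it, along the tool's axes as they then stand; what a row does not reach is not made up. A row lasts 1/10 s, in which the tool goes at most 50 mm and 8.59 degrees, less where a joint would pass 70% of its speed; a pose out of reach is approached as far as the arm can. A call is refused whole if a number of a shift passes 0.05 or a number of a turn 8.59, either way. A call with a gripper value outside its range is refused whole. The fingers move at their own pace and stop on an object; "newtons" is the grip in N (left out, the last holds). Time passes only in rows, so rows that do not move let the fingers close. It gives the time, the measured TCP pose, the force, the opening and the grip force at its end, in the units of the state.
- manip.sense(): the state, without advancing time (a new reading comes with each control period).
- manip.snapshot(name): name is "side" or "top"; returns a dict with "image" (480x640x3 uint8, red, green, blue), "z_map" (480x640 float32, m along the optical axis (not along the pixel's ray), 0 where there is no reading), "fov_y" (degrees; the focal length in pixels is half the picture's height over the tangent of half this angle, whatever the lens; pixels are square), "cx", "cy" (the principal point, pixels), "extrinsics" (4x4, takes a point from camera to world coordinates). Camera axes: x right, y up, looking along -z (the intrinsics and any distortion apply to the point x, -y, -z); pixel columns grow to the right and rows downward; lengths in m; the calibration is good to about 2 mm. A picture is of the moment at which its call begins.
- manip.sign_off(): hands the job in; it is judged then, once.
The state is a dict: "t": time; "q": joint angles; "qd": joint speeds; "tau": joint torques, N m; "tcp_pos": TCP position; "tool_rot": TCP orientation; "force": force on the tool from outside, world axes, zero at the start; "ft_torque": the same for the moment, N m; "finger_gap": opening from 0.0 (shut) to 1.0 (fully open); "gripper_force": force on a finger pad.
Only numpy, scipy, OpenCV 4.12 (cv2) and the standard library are available. Lean on these libraries where they do the work, as an engineer would, in place of code of your own. Each camera call takes 0.05 s, during which the arm holds its last target. There are 200 camera calls.

### The job

Switch the two-bay torch charger off by pushing its red-knobbed lever right over to the far side. Then pinch the two white side catches of the red-topped battery cassette together and lift it upright out of its bay until its underside is at least 6 cm above the top of the charger; the program finishes while still holding it there by the pinched catches, directly over the charger. Leave the blue-topped cassette locked in its bay and do not disturb the other things on the bench.

Things in the scene. Friction and masses are not known exactly. Their poses are not given: they have to be found in the camera images.
- charger: Grey two-bay charger fixed to the bench, rim at z = 50 mm, 67 (x) x 169 (y) mm, on a black plate 90 mm wide (x) from y = -196 to 105 mm. Origin: 4 mm above the bench, midway between the bays; at yaw 0 +x points away from the robot, +y to its left; yaw within 0.36 rad. Bay centres at y = -43 and 43 mm, bay floor at z = 6 mm. Lever at y = -140 mm. Lips on the x walls hold the cassettes' hooks.
- red_cassette: Loose battery cassette with a RED head, black body and two white side catches, 0.2 to 0.3 kg, locked in either bay, axes as the charger's. Origin: centre of its underside. 42 (x) x 60 (y) mm up to 54 mm height; head narrower, top at 86 mm. Catches on its +x and -x sides: pinch them together along x. In the bay it has 1 to 3 mm of play and cannot come out until both catches are pinched.
- blue_cassette: Identical cassette but with a BLUE head, in the other bay; same frame. Must stay locked in its bay.
- red_cassette_grip (a point): Point midway between the finger pads of the red cassette's two catches, 69 mm above its underside (79 mm above the bench when seated); axes as the cassette's. Pads 24 mm wide (y), reaching from 54 to 84 mm above the underside; outer faces 52 mm apart at rest, 40 mm fully pinched; nothing else stands beside them above the charger's rim.
- red_cassette_far (a joint): Inward travel of the red cassette's catch on its +x side: 0 at rest to 0.006 m fully pressed. Spring: 2.8 N at the start, 7 N fully pressed; springs back when let go. Its hook, 4 mm under the lip, frees at about 0.004 m.
- red_cassette_near (a joint): The same for the catch on its -x side.
- switch (a joint): Lever of the charger's switch: 0 = on, leaning 0.5 rad from vertical to the charger's -x (robot) side; 1.0 rad = off, leaning 0.5 rad to +x, hard stop. Stays where it is left; about 1 N at the knob moves it. Hinge line along the charger's y, 32 mm above the bench at charger x = 0, y = -140 mm; starts at 0 to 0.15.
- switch_tip (a point): Centre of the lever's red ball knob (26 mm diameter), 55 mm from the hinge line; at the start about 80 mm above the bench and 26 mm to the -x side of the hinge.
- tester: Bystander: flat black handheld tester, 187 x 93 x 12 mm, loose; origin at the centre of its underside.
- metal_cup: Bystander: steel cup with a black rim, 104 x 81 x 87 mm, loose; origin at the centre of its underside.
- orange_screwdriver: Bystander: orange-handled screwdriver, 168 mm long, lying loose; origin at the centre of its underside.
- tube: Bystander: black tube, 24 x 104 x 24 mm, lying loose; origin at the centre of its underside.
Things that resemble listed ones, but are neither listed nor needed, are in the scene too. What is shaped like the blue_cassette but yellow is not meant.

How it is judged:
By the outcome, as a careful person would: the job done as asked, in the order asked, and still so for the second after the job is handed in, while the arm keeps its last pose, push and grip.
It also fails if it takes over 43 s, if anything falls off the work surface, if the arm or the gripper's body presses on something with over 40 N, if the wrist force passes 120 N, or if a joint passes its speed limit or range.

## Working session

There is one attempt and no reset: what is moved stays moved. The work goes in short steps, Python scripts to look and compute and a tool call to move; the robot and the scene stay as the last step left them, time stands still between calls to the robot, and variables do not carry over. Pictures are saved under pics/ and viewed, at most 10 in all, crops included, and the job is handed in when it is done.

Besides the shell and the picture viewer there is one more tool, called as name(argument=value, ...) on one line, values as JSON. drive_tool: Moves the arm, as the interface text tells. Its arguments: {"type":"object","properties":{"plan":{"type":"array"},"newtons":{"type":"number"}},"required":["plan"]}

```bash
mkdir -p pics; cat > h.py <<'E'
import numpy as np, cv2, pickle
from station import manip
def snap(n,tag):
    s=manip.snapshot(n); pickle.dump(s,open(f'pics/{tag}.pkl','wb'))
    cv2.imwrite(f'pics/{tag}.png',cv2.cvtColor(s['image'],cv2.COLOR_RGB2BGR)); return s
def load(tag): return pickle.load(open(f'pics/{tag}.pkl','rb'))
def cloud(s):
    h,w=s['z_map'].shape; f=h/2/np.tan(np.radians(s['fov_y'])/2)
    v,u=np.mgrid[:h,:w]; d=s['z_map']
    p=np.stack([(u-s['cx'])/f*d,-(v-s['cy'])/f*d,-d,np.ones_like(d)],-1)
    return (p@np.array(s['extrinsics']).T)[...,:3]
E
python3 - <<'E'
from h import *
for n in('top','side'):
    s=snap(n,n+'0'); print(n,{k:s[k] for k in s if k not in('image','z_map')}, (s['z_map']>0).mean())
print(manip.sense(), manip.finger_overhang)
E
```

```text
top {'fov_y': 43.08475414653574, 'cx': 321.4729547853676, 'cy': 232.72741996765507, 'extrinsics': array([[ 2.43428352e-02,  9.88181064e-01, -1.51345997e-01,
         2.41267108e-01],
       [-9.99701125e-01,  2.44037728e-02, -1.45503402e-03,
        -1.27466128e-02],
       [ 2.25557625e-03,  1.51336183e-01,  9.88479778e-01,
         1.65268002e+00],
       [ 0.00000000e+00,  0.00000000e+00,  0.00000000e+00,
         1.00000000e+00]])} 0.995947265625
side {'fov_y': 53.21829935333337, 'cx': 320.37582045447016, 'cy': 237.62755050024728, 'extrinsics': array([[-0.98211179,  0.04850145, -0.18194517,  0.31085222],
       [-0.18652333, -0.38296167,  0.9047372 ,  0.91717277],
       [-0.02579696,  0.92249009,  0.38515782,  0.50111664],
       [ 0.        ,  0.        ,  0.        ,  1.        ]])} 0.995849609375
{'t': 0.1, 'q': array([-1.48449383e+00,  5.28342790e-01,  1.43376569e+00, -2.41280215e-05,
        1.18137441e+00, -1.78499010e-01]), 'qd': array([ 0.00027902, -0.00244986, -0.00304069,  0.0002335 , -0.00042713,
        0.00042729]), 'tau': array([ 3.02915569e-04, -4.43304420e+01, -1.78587019e+01, -1.53758633e-04,
        3.89072535e-03,  8.10548727e-06]), 'tcp_pos': array([ 0.16354348, -0.60259732,  0.24445282]), 'tool_rot': array([ 9.91246768e-01,  1.32018753e-01,  3.24083132e-05, -9.44628656e-04]), 'force': array([-0.05233946,  0.27550763,  0.37470253]), 'ft_torque': array([-0.0306223 ,  0.01964683,  0.04871559]), 'gripper_force': 0.0, 'finger_gap': 0.9971274129221391} 0.014
```

View pics/top0.png

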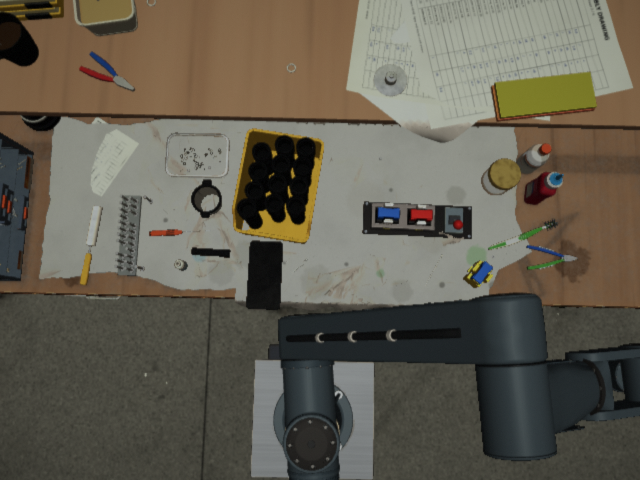

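View pics/side0.png

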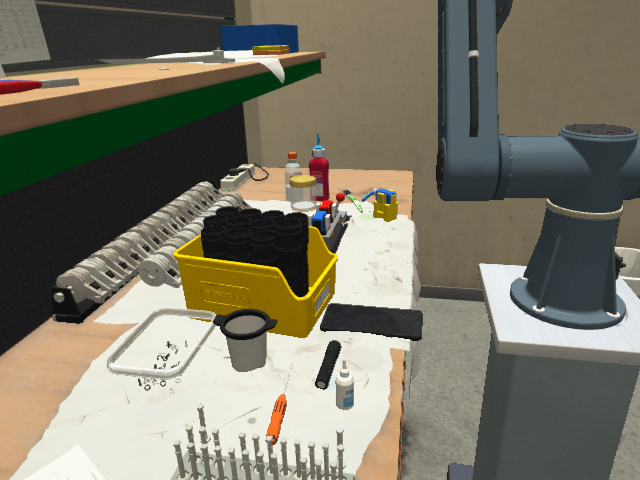

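Top view: the charger is at about (417,219), with the blue head at (388,214), the red head at (421,214) and the red knob at (457,225). Possible look-alikes are the yellow/blue cassette at (480,272), the red bottle at (545,187) and the orange cap at (540,150). My choice is the red head between the blue head and the knob. In the side view the charger sits behind the yellow bin at about (328,215), and a shelf edge runs above the back of the bench.

```bash
python3 - <<'E'
from h import *
a=load('top0');b=load('side0')
A=cv2.resize(a['image'][190:250,350:500],None,fx=5,fy=5,interpolation=cv2.INTER_CUBIC)
B=cv2.resize(b['image'][180:255,290:410],None,fx=5,fy=5,interpolation=cv2.INTER_CUBIC)
im=np.zeros((300+375+0,750,3),np.uint8); im[:300]=A; im[300:,:600]=B
im=cv2.resize(im,None,fx=.88,fy=.88)
cv2.imwrite('pics/crop0.png',im[...,::-1])
P=cloud(a);Q=cloud(b)
def med(C,s,m,nm):
    k=m&(s['z_map']>0); p=C[k]; print(nm,k.sum(),np.median(p,0).round(4),p.min(0).round(3),p.max(0).round(3))
for nm,C,s,box in(('top',P,a,(190,250,350,500)),('side',Q,b,(180,255,290,410))):
    I=s['image'].astype(int); R,G,Bl=I[...,0],I[...,1],I[...,2]
    w=np.zeros(R.shape,bool); w[box[0]:box[1],box[2]:box[3]]=1
    red=w&(R>110)&(G<70)&(Bl<80); blu=w&(Bl>110)&(R<80)
    for t,mk in(('red',red),('blue',blu)):
        n,l,st,c=cv2.connectedComponentsWithStats(mk.astype(np.uint8))
        for i in range(1,n):
            if st[i,4]>12: print(c[i].round(1),st[i,:4]);med(C,s,l==i,nm+t)
# plate/charger rim points
w=np.zeros(P.shape[:2],bool); w[195:245,355:480]=1
for lo,hi in((.0025,.012),(.044,.056),(.085,.105)):
    m=w&(P[...,2]>lo)&(P[...,2]<hi)
    pts=P[m][:,:2].astype(np.float32); print(lo,len(pts)); 
    r=cv2.minAreaRect(pts*1000); print(r)
# shelf
m=(P[...,2]>.2)&(P[...,0]>.35); p=P[m]; print('high', p.min(0),np.median(p,0), len(p))
for u in (100,300,420,500): print(u,[P[v,u].round(2).tolist() for v in(105,115,122,128,140)])
E
```

```text
[421.2 213.8] [411 209  22  11]
topred 186 [ 0.5356 -0.2684  0.0959] [ 0.523 -0.298  0.087] [ 0.548 -0.242  0.105]
[458.3 223.8] [455 221   7   7]
topred 36 [ 0.5122 -0.3655  0.0938] [ 0.503 -0.373  0.087] [ 0.52  -0.358  0.1  ]
[388.4 212.3] [378 207  22  11]
topblue 180 [ 0.5374 -0.1832  0.0954] [ 0.525 -0.211  0.087] [ 0.552 -0.156  0.104]
[340.  195.7] [336 193   9   6]
sidered 40 [ 0.5075 -0.36    0.0884] [ 0.497 -0.37   0.081] [ 0.52  -0.352  0.097]
[325.8 204. ] [319 200  14   9]
sidered 75 [ 0.5318 -0.2636  0.0955] [ 0.519 -0.577  0.002] [ 0.599 -0.24   0.098]
[385.6 191.7] [376 189  20   7]
sideblue 59 [ 0.3832 -0.4223  0.085 ] [ 0.357 -0.447  0.079] [ 0.413 -0.402  0.088]
[366.7 195.8] [363 192  10   8]
sideblue 18 [ 0.4574 -0.5967  0.0129] [ 0.443 -0.654  0.009] [ 0.465 -0.568  0.014]
[319.  215.1] [312 211  15  10]
sideblue 92 [ 0.5331 -0.1765  0.0954] [ 0.521 -0.21   0.09 ] [ 0.547 -0.155  0.098]
0.0025 2306
((537.161376953125, -273.39801025390625), (138.2384796142578, 345.0880432128906), 1.422851324081421)
0.044 548
((536.8765869140625, -260.75860595703125), (238.11463928222656, 69.20951843261719), 88.91474914550781)
0.085 666
((535.3411865234375, -266.30902099609375), (224.564453125, 57.22806167602539), 86.57227325439453)
high [ 0.47678338 -0.67318546  0.20004812] [ 0.78149695 -0.02234141  0.45737679] 79114
100 [[0.68, 0.45, 0.45], [0.66, 0.45, 0.44], [0.8, 0.62, -0.0], [0.78, 0.62, 0.0], [0.74, 0.62, 0.01]]
300 [[0.69, 0.04, 0.45], [0.67, 0.04, 0.46], [0.81, 0.06, 0.01], [0.79, 0.06, 0.01], [0.7, 0.05, 0.18]]
420 [[0.7, -0.21, 0.46], [0.67, -0.21, 0.46], [0.66, -0.21, 0.46], [0.65, -0.21, 0.45], [0.76, -0.28, 0.0]]
500 [[0.69, -0.36, 0.48], [0.67, -0.36, 0.48], [0.67, -0.37, 0.45], [0.8, -0.51, 0.0], [0.77, -0.51, 0.0]]
```

View pics/crop0.png

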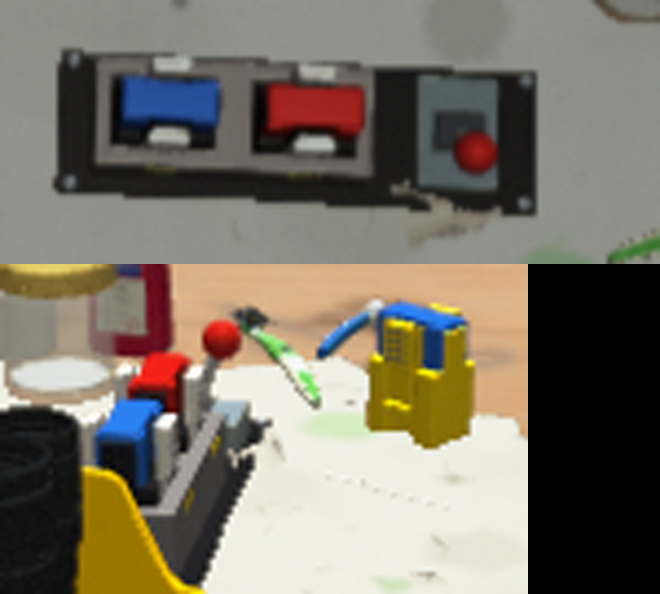

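Crop check: the red head is between blue and the lever, and it has white catches above and below. The loose yellow-bodied cassette is separate, at (480,272) in the top view. Next I triangulate using pixels I read off the crops.

```bash
cat >> h.py <<'E'
def ray(s,u,v):
    f=240/np.tan(np.radians(s['fov_y'])/2); E=np.array(s['extrinsics'])
    d=E[:3,:3]@np.array([(u-s['cx'])/f,-(v-s['cy'])/f,-1]); return E[:3,3],d
def onz(s,u,v,z):
    o,d=ray(s,u,v); return o+d*(z-o[2])/d[2]
def tri(s1,p1,s2,p2):
    o,d=ray(s1,*p1);o2,d2=ray(s2,*p2)
    t=np.linalg.lstsq(np.c_[d,-d2],o2-o,rcond=None)[0]
    a,b=o+t[0]*d,o2+t[1]*d2; return (a+b)/2,np.linalg.norm(a-b)
E
python3 - <<'E'
from h import *
a=load('top0');b=load('side0')
T=lambda x,y:(x/4.4+350,y/4.4+190)
S=lambda x,y:(x/4.4+290,(y-264)/4.4+180)
sc=[onz(a,*T(*p),.006) for p in((73,60),(70,182),(530,78),(524,203))]
sc=np.array(sc); print(sc.round(4)); l=sc[:2].mean(0);r=sc[2:].mean(0); d=l-r; yaw=np.arctan2(-d[0],d[1]); print('yaw',yaw,'len',np.linalg.norm(d),'mid',(l+r)/2)
m=(l+r)/2; yv=np.array([-np.sin(yaw),np.cos(yaw),0])
o=m+yv*.0455; print('origin',o); 
for n,y in(('blue',.043),('red',-.043),('hinge',-.14)): print(n,o+yv*y)
for n,t,s in(('knob',(475,153),(221,339)),('rnear top',(315,143),(196,372)),('rfar',(317,73),(126,370)),('bnear',(168,137),(166,418)),):
    p,e=tri(a,T(*t),b,S(*s)); print(n,p.round(4),round(e,4))
for t in((317,73),(315,143),(170,64),(168,137)): print('z94',onz(a,*T(*t),.094).round(4))
print('head',onz(a,421.2,213.8,.094),onz(a,388.4,212.3,.094))
E
```

```text
[[ 0.5777 -0.1329  0.006 ]
 [ 0.5002 -0.132   0.006 ]
 [ 0.5733 -0.4195  0.006 ]
 [ 0.4939 -0.4148  0.006 ]]
yaw -0.018690254183825635 len 0.2847780717578121 mid [ 0.53627424 -0.27480686  0.006     ]
origin [ 0.5371246  -0.22931481  0.006     ]
blue [ 0.53792823 -0.18632232  0.006     ]
red [ 0.53632097 -0.2723073   0.006     ]
hinge [ 0.53450812 -0.36929036  0.006     ]
knob [ 0.51   -0.3674  0.0824] 0.0031
rnear top [ 0.5112 -0.2706  0.0928] 0.0045
rfar [ 0.554  -0.2719  0.092 ] 0.0037
bnear [ 0.5133 -0.1833  0.0947] 0.0026
z94 [ 0.5554 -0.2714  0.094 ]
z94 [ 0.5133 -0.2702  0.094 ]
z94 [ 0.5587 -0.1841  0.094 ]
z94 [ 0.5147 -0.1832  0.094 ]
head [ 0.53624078 -0.26915527  0.094     ] [ 0.53809955 -0.18361677  0.094     ]
```

drive_tool(plan=[[0, 0, 0, 0, 0, -8.2, -1], [0, 0, 0, 0, 0, -8.2, -1], [0, 0, 0, 0, 0, -8.2, -1], [0, 0, 0, 0, 0, -8.2, -1], [0, 0, 0, 0, 0, -8.2, -1], [0, 0, 0, 0, 0, -8.2, -1], [0, 0, 0, 0, 0, -8.2, -1], [0, 0, 0, 0, 0, -8.2, -1], [0, 0, 0, 0, 0, -8.1, -1], [0, 0, 0, 0, 0, 0, -1]], newtons=40)

```text
t: 1.1
tcp_pos: [0.1636, -0.6028, 0.2448]
tool_rot: [0.714, 0.7, 0.0, -0.0]
force: [0.3, -0.4, -0.1]
finger_gap: 0.003
gripper_force: 0.0
```

drive_tool(plan=[[0.02, 0.025, 0, 0, 0, 0, -1], [0.03, 0.037, 0, 0, 0, 0, -1], [0.03, 0.037, 0, 0, 0, 0, -1], [0.03, 0.037, 0, 0, 0, 0, -1], [0.03, 0.037, 0, 0, 0, 0, -1], [0.03, 0.037, 0, 0, 0, 0, -1], [0.03, 0.037, 0, 0, 0, 0, -1], [0.02, 0.025, 0, 0, 0, 0, -1], [0.02, 0.025, 0, 0, 0, 0, -1], [0, 0, 0, 0, 0, 0, -1]])

```text
t: 2.1
tcp_pos: [0.4679, -0.3661, 0.2451]
tool_rot: [0.713, 0.701, 0.001, -0.0]
force: [0.7, 0.2, -0.1]
finger_gap: 0.001
gripper_force: 0.0
```

drive_tool(plan=[[0, -0.005, 0.03, 0, 0, 0, -1], [0, 0, 0.03, 0, 0, 0, -1], [0, 0, 0.03, 0, 0, 0, -1], [0, 0, 0.03, 0, 0, 0, -1], [0, 0, 0.03, 0, 0, 0, -1], [0, 0, 0.01, 0, 0, 0, -1], [0, 0, 0, 0, 0, 0, -1]])

```text
t: 2.8
tcp_pos: [0.459, -0.3686, 0.0838]
tool_rot: [0.715, 0.699, 0.0, -0.002]
force: [0.4, -0.5, 0.5]
finger_gap: 0.0
gripper_force: 0.0
```

drive_tool(plan=[[0, 0.01, 0, 0, 0, 0, -1], [0, 0.01, 0, 0, 0, 0, -1], [0, 0.01, 0, 0, 0, 0, -1], [0, 0, 0, 0, 0, 0, -1]])

```text
t: 3.2
tcp_pos: [0.4926, -0.3703, 0.0867]
tool_rot: [0.714, 0.701, 0.0, 0.002]
force: [0.4, -0.9, 0.5]
finger_gap: -0.001
gripper_force: 0.0
```

drive_tool(plan=[[0, 0.01, 0, 0, 0, 0, -1], [0, 0.01, 0, 0, 0, 0, -1], [0, 0.01, 0, 0, 0, 0, -1], [0, 0, 0, 0, 0, 0, -1]])

```text
t: 3.6
tcp_pos: [0.5223, -0.3704, 0.0853]
tool_rot: [0.714, 0.7, 0.0, 0.001]
force: [0.7, -0.1, -1.2]
finger_gap: 0.003
gripper_force: 0.0
```

```bash
python3 - <<'E'
from h import *
b=snap('side','side1')
B=cv2.resize(b['image'][140:260,270:430],None,fx=5,fy=5,interpolation=cv2.INTER_CUBIC)
cv2.imwrite('pics/crop1.png',B[...,::-1])
E
```

```text
(no output)
```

View pics/crop1.png

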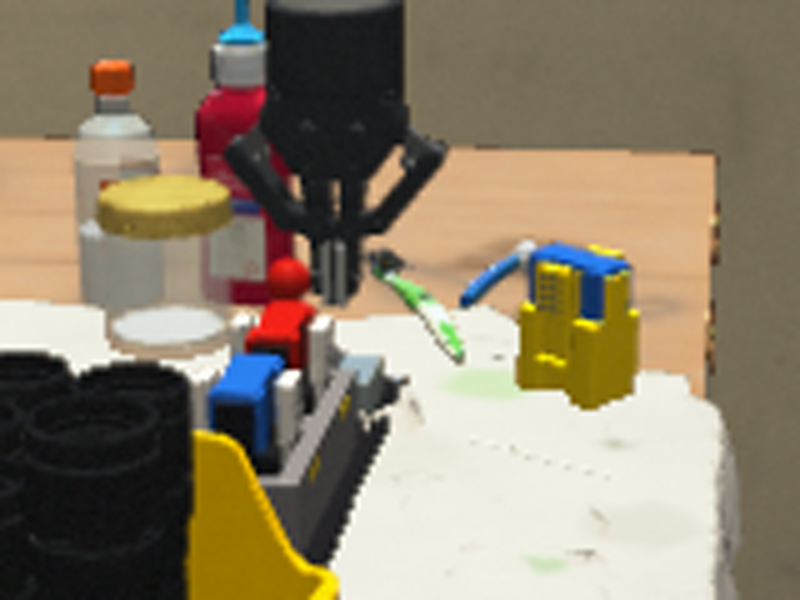

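The crop shows the shut fingers at about (335,280) with the knob just ahead of them at (289,275), so the lever is moving. I keep pushing to the stop in small steps.

drive_tool(plan=[[0, 0.008, 0, 0, 0, 0, -1], [0, 0.007, 0, 0, 0, 0, -1], [0, 0, 0, 0, 0, 0, -1]])

```text
t: 3.95
tcp_pos: [0.5343, -0.37, 0.0847]
tool_rot: [0.714, 0.701, -0.001, -0.002]
force: [-4.0, -0.2, 1.0]
finger_gap: 0.0
gripper_force: 2.0
```

drive_tool(plan=[[0, 0.003, 0, 0, 0, 0, -1], [0, 0, 0, 0, 0, 0, -1]])

```text
t: 4.15
tcp_pos: [0.5347, -0.37, 0.0847]
tool_rot: [0.714, 0.701, -0.002, -0.004]
force: [-8.8, -1.0, 3.6]
finger_gap: -0.002
gripper_force: 5.1
```

drive_tool(plan=[[0, 0.003, 0, 0, 0, 0, -1], [0, 0, 0, 0, 0, 0, -1]])

```text
t: 4.35
tcp_pos: [0.5351, -0.3699, 0.0846]
tool_rot: [0.713, 0.701, -0.004, -0.006]
force: [-15.5, -2.5, 7.1]
finger_gap: -0.001
gripper_force: 8.3
```

drive_tool(plan=[[0, -0.02, 0, 0, 0, 0, -1], [0, -0.02, 0, 0, 0, 0, -1], [0, 0, -0.04, 0, 0, 0, -1], [0, 0, -0.05, 0, 0, 0, 1], [0, 0, 0, 0, 0, 0, 1]])

```text
t: 4.85
tcp_pos: [0.5054, -0.3737, 0.1826]
tool_rot: [0.714, 0.7, 0.0, 0.008]
force: [1.2, -0.0, 0.3]
finger_gap: 0.331
gripper_force: 0.0
```

```bash
python3 - <<'E'
from h import *
a=snap('top','top2');b=snap('side','side2')
A=cv2.resize(a['image'][190:250,350:500],None,fx=4,fy=4,interpolation=cv2.INTER_CUBIC)
B=cv2.resize(b['image'][160:240,280:430],None,fx=4,fy=4,interpolation=cv2.INTER_CUBIC)
cv2.imwrite('pics/crop2.png',np.vstack([A,B])[...,::-1])
E
```

```text
(no output)
```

View pics/crop2.png

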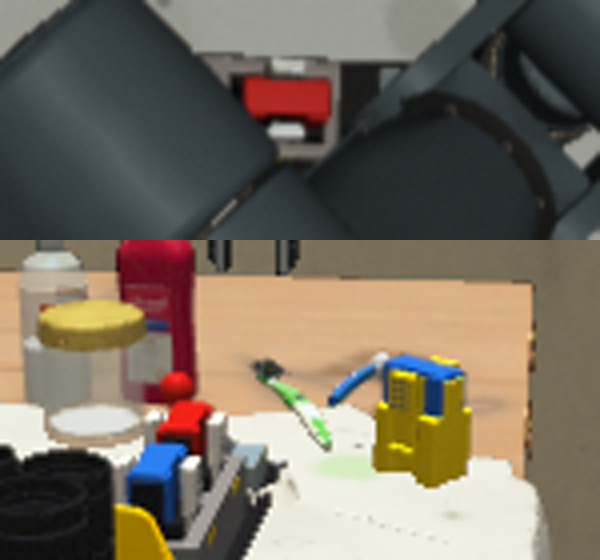

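The knob is now at crop (176,386), which is side pixel (324,196.5), well over to the far side.

drive_tool(plan=[[0.02, 0.01, 0, 0, 0, 0, 1], [0.03, 0.01, 0, 0, 0, 0, 1], [0.03, 0.01, 0, 0, 0, 0, 1], [0.02, 0, 0, 0, 0, 0, 1], [0, 0, 0, 0, 0, 0, 1], [0, 0, 0, 0, 0, 0, 1]])

```text
t: 5.55
tcp_pos: [0.533, -0.2704, 0.1747]
tool_rot: [0.714, 0.7, -0.0, -0.0]
force: [-0.3, -0.0, -0.3]
finger_gap: 0.997
gripper_force: 0.0
```

```bash
python3 - <<'E'
from h import *
b=load('side2'); print('knob@z.08',onz(b,324,196.5,.080))
s=manip.sense(); from scipy.spatial.transform import Rotation as R
r=R.from_quat(s['tool_rot']).as_matrix(); print(s['tcp_pos'],s['finger_gap']); print(r.round(3))
print('shift tool', r.T@(np.array([.5357,-.2705,.074])-s['tcp_pos']))
E
```

```text
knob@z.08 [ 0.55662211 -0.37443706  0.08      ]
[ 0.53295831 -0.27037914  0.17469135] 0.9970270199545533
[[ 0.019  1.    -0.001]
 [ 1.    -0.019 -0.   ]
 [-0.    -0.001 -1.   ]]
shift tool [-6.18474488e-05  2.83573998e-03  1.00688803e-01]
```

drive_tool(plan=[[0, 0.003, 0.02, 0, 0, 0, 1], [0, 0, 0.03, 0, 0, 0, 1], [0, 0, 0.03, 0, 0, 0, 1], [0, 0, 0.015, 0, 0, 0, 1], [0, 0, 0.008, 0, 0, 0, 1], [0, 0, 0, 0, 0, 0, 1], [0, 0, 0, 0, 0, 0, 1]])

```text
t: 6.25
tcp_pos: [0.5368, -0.2713, 0.0731]
tool_rot: [0.714, 0.7, 0.0, 0.001]
force: [-0.5, -0.6, -0.5]
finger_gap: 1.002
gripper_force: 0.0
```

```bash
python3 - <<'E'
from h import *
b=snap('side','side3')
B=cv2.resize(b['image'][160:250,280:400],None,fx=6,fy=6,interpolation=cv2.INTER_CUBIC)
cv2.imwrite('pics/crop3.png',B[...,::-1])
E
```

```text
(no output)
```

View pics/crop3.png

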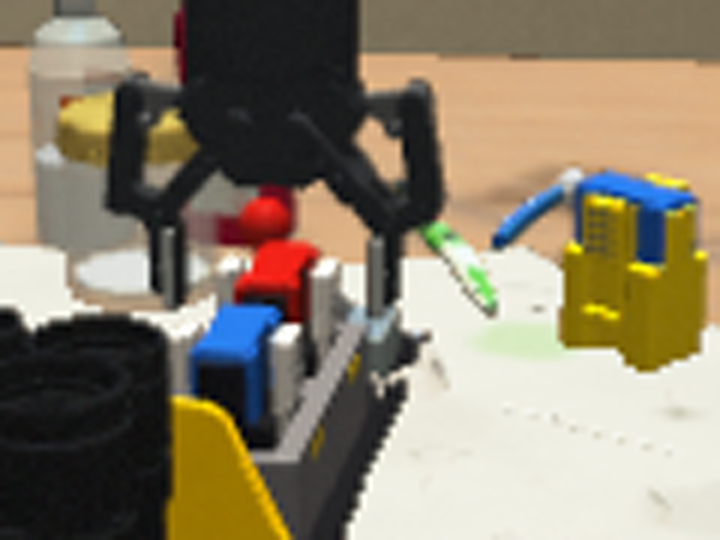

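The crop shows open pads at x≈178 and x≈372, straddling the red catches whose outer faces are at about 218 and 340. They are centred and level with the pads, so I close.

drive_tool(plan=[[0, 0, 0, 0, 0, 0, 0.3], [0, 0, 0, 0, 0, 0, 0], [0, 0, 0, 0, 0, 0, -1], [0, 0, 0, 0, 0, 0, -1], [0, 0, 0, 0, 0, 0, -1], [0, 0, 0, 0, 0, 0, -1], [0, 0, 0, 0, 0, 0, -1]], newtons=40)

```text
t: 7.0
tcp_pos: [0.5363, -0.2707, 0.0745]
tool_rot: [0.714, 0.7, -0.0, 0.001]
force: [-2.8, 0.8, 11.4]
finger_gap: 0.421
gripper_force: 40.7
```

drive_tool(plan=[[0, 0, -0.004, 0, 0, 0, -1], [0, 0, -0.004, 0, 0, 0, -1], [0, 0, -0.004, 0, 0, 0, -1], [0, 0, 0, 0, 0, 0, -1]])

```text
t: 7.4
tcp_pos: [0.5364, -0.2705, 0.0845]
tool_rot: [0.714, 0.7, 0.0, 0.0]
force: [0.3, 0.7, -3.6]
finger_gap: 0.416
gripper_force: 41.1
```

drive_tool(plan=[[0, 0, -0.005, 0, 0, 0, -1], [0, 0, -0.01, 0, 0, 0, -1], [0, 0, -0.01, 0, 0, 0, -1], [0, 0, -0.01, 0, 0, 0, -1], [0, 0, 0, 0, 0, 0, -1]])

```text
t: 7.9
tcp_pos: [0.5374, -0.2713, 0.1215]
tool_rot: [0.714, 0.7, 0.0, 0.002]
force: [0.3, -0.5, -2.4]
finger_gap: 0.409
gripper_force: 41.1
```

drive_tool(plan=[[0, 0, -0.01, 0, 0, 0, -1], [0, 0, -0.015, 0, 0, 0, -1], [0, 0, -0.015, 0, 0, 0, -1], [0, 0, -0.015, 0, 0, 0, -1], [0, 0, -0.015, 0, 0, 0, -1], [0, 0, -0.015, 0, 0, 0, -1], [0, 0, -0.01, 0, 0, 0, -1], [0, 0, 0, 0, 0, 0, -1], [0, 0, 0, 0, 0, 0, -1]])

```text
t: 8.8
tcp_pos: [0.5359, -0.2703, 0.2142]
tool_rot: [0.714, 0.7, -0.0, -0.0]
force: [0.1, 0.7, -2.8]
finger_gap: 0.415
gripper_force: 41.1
```

```bash
python3 - <<'E'
from h import *
b=snap('side','side4')
B=cv2.resize(b['image'][130:250,270:430],None,fx=5,fy=5,interpolation=cv2.INTER_CUBIC)
cv2.imwrite('pics/crop4.png',B[...,::-1])
E
```

```text
(no output)
```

View pics/crop4.png

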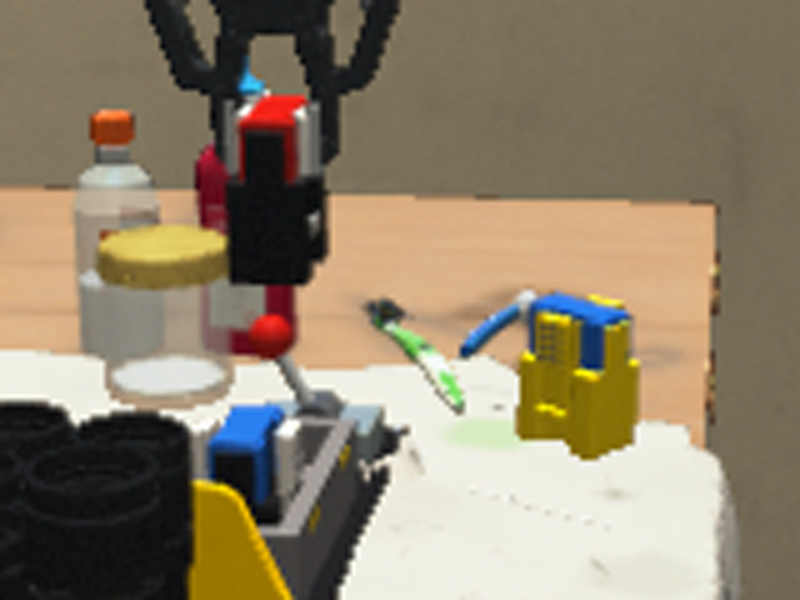

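The red cassette hangs upright by its pinched catches, with its underside about 10 cm above the rim. The lever leans to the far side with its knob at (271,335), and the blue cassette is still seated at (245,440).

```bash
python3 -c "
from station import manip
print(manip.sign_off())"
```

```text
the job is handed in; nothing more can be done
None
```

I switched the charger off, pushing the lever to its far stop. I then lifted the red cassette out by its pinched catches and handed the job in with it held upright about 10 cm above the charger rim; the blue cassette is still in its bay.

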